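Load a lens-tissue roll onto the dispenser spindle

ROBOT

A 6-joint arm with a two-finger parallel gripper is mounted at the origin on the work surface. World frame = base frame: x ahead of the robot, y to its left, z up, the work surface at z = 0. Lengths are in m, angles in degrees, forces in N, time in s.
With the tool pointing down it reaches from about 0.275 to 0.825 m from the base axis. Payload 4.9 kg.
Tool frame: the origin (TCP) lies on the centre line of the jaws, within the pads' length; the fingertips stand ahead of it and the grasp point (between the pads) is the TCP (env.tips_ahead is the z of the fingertips in the tool frame, in m); z points along the fingers, y is the direction in which the jaws open and shut (so a half turn about z gives the same grasp; the last joint's range is limited). The gripper opens to 85 mm and grips with 20 to 120 N. Pads are 22 mm wide; open, the fingers measure 114 mm over their backs; the gripper's body (76 mm by 85 mm) begins 54 mm behind the grasp point. The pads swing forward as they close: fully open they stand 13 mm farther back than shut.
Start: joints at [-76.329, 18.69, -11.035, 60.275, 0, 82.311], TCP at [0.2, -0.512, 0.217] pointing down, gripper open.
Joint ranges: [-152.03, 152.03], [-55.5, 102.48], [-74.3, 77.21], [-110.64, 120.58], [-84.22, 78.4], [-180, 180]. Speed limits (degrees/s): [147.25, 147.25, 180, 180, 180, 180].

INTERFACE

Orientations are given as [roll, pitch, yaw] about the fixed x, y, z axes, in that order (R = Rz(yaw) Ry(pitch) Rx(roll)).
In Python, from plant import env, eyes, finish_job, finder gives the robot as it stands.
- The arm moves only by the shell command python3 -m creep 'ROWS' [FORCE]. ROWS is JSON, a list of rows, each a list of 7 numbers: the shift along the tool's x, y, z in m, then the turn, a rotation vector about the tool's x, y, z in rad, then the finger opening in m, from 0 to 0.0854. In form: [[dx, dy, dz, rx, ry, rz, jaw], ...]. A call has 1 to 20 rows; each row is the pose to reach, as a shift and turn from the pose commanded when the call began, along the tool's axes at that moment; what a row does not reach only later rows make up. A row lasts 1/8 s, in which the tool goes at most 62.5 mm and 10.7 degrees, less where a joint would pass 70% of its speed; a pose out of reach is approached as far as the arm can. A call with a gripper value outside its range is refused whole. The fingers move at their own pace and stop on an object; FORCE is the grip in N (left out, the last holds). Time passes only in rows, so rows that repeat a pose let the fingers close. It gives the time, the measured TCP pose, the force and the opening at its end, in the units of the state.
- env.get_obs(): the state, without advancing time (a new reading comes with each control period).
- eyes.camera(name): name is "side" or "top" or "wrist"; returns (picture, depth): 420x560x3 uint8, blue, green, red; 420x560 float32, m along the optical axis (not along the pixel's ray), 0 where there is no reading.
- eyes.camera_model(name): a dict with "fx", "fy", "cx", "cy" (pixels), "R" (3x3) and "t" (3): a world point X has camera coordinates R X + t. Camera axes: x right, y down, z forward; pixel columns grow to the right and rows downward; lengths in m; the calibration is good to about 2 mm. A picture is of the moment at which its call begins: read the wrist's pose just before it. camera_model takes no time and is no camera call; for the wrist camera it gives the pose at the moment of the call.
- finish_job(): hands the job in, once; it reports no verdict.
Trained networks look in the newest picture that a camera, given by its name, has taken for a name from the list of things; names that differ only in an ending like _2 or _b are one class to them, and where a whole thing is asked for, a point or a joint stands for the part that bears it (a point fixed in the world has none). Each returns a list of dicts, best first, with "p" (0 to 1); they miss things now and then, are a little off and sometimes report something else, mostly with a low value. They report only what shows in the picture. A call takes as long as a camera call.
- finder.cut_out(target, camera): "pixels" (420x560 bool, what is visible of it) and "xy" ([column, row] in pixels, amid what is visible of it).
The state is a dict: "time": time; "qpos": joint angles; "qvel": joint speeds; "joint_efforts": joint torques, N m; "eef_pos": TCP position; "tool_rot": TCP orientation; "wrist_force": force on the tool from outside, world axes, zero at the start; "ft_torque": the same for the moment, N m; "finger_gap": finger opening in m.
Only numpy, scipy, OpenCV 4.12 (cv2) and the standard library are available. Lean on these libraries where they do the work, as an engineer would, in place of code of your own. Each camera call takes 0.05 s, during which the arm holds its last target. There are 200 camera calls.

TASK

Load the tissue dispenser on the microscope bench: press the red spring ejector of the sloping roll holder all the way in, so that the lens-tissue roll slides out from under its orange keeper rails, and let the ejector spring back. Then pick the roll off the slope, turn it upright and lower it in the grip, flange down, all the way onto the upright spindle of the white stand, and let go. Do not drop or jam the roll, and leave the other things on the bench alone.

Things in the scene. Friction and masses are not known exactly. Their poses are not given: they have to be found in the camera images.
- roll: Lens-tissue roll on a rigid spool, 90 mm tall, 0.18 to 0.35 kg: blue bottom flange 72 mm across, 6 mm thick; above it a white body 54 mm across (grip here) with a blue top cap. A 26 mm bore runs right through along its z. Origin: centre of the flange's underside; z points from flange to top. Starts under the keeper rails, leaning 30 degrees with the bed, its top towards the holder's -x.
- holder: Fixed sloping roll holder, white foot 120 x 250 mm. Origin: on the bench under the roll's start. Its grey bed, 96 x 250 mm, passes 45 mm above it, runs along y and slopes 30 degrees; surface normal (-0.5, 0, 0.866) in its frame. Orange rails at y = -22 to 22 mm overhang the flange. 9 mm lip along the lower (-x) edge; 20 mm high end stop at y = -132 mm. The free bed is at negative y.
- landing (a point): Point on the bed's surface, on its centre line, 72 mm towards the holder's -y from its origin: about where the underside of the roll stands after a full press. Its axes are those of the holder.
- ejector (a joint): Travel of the spring ejector in m: 0 at rest, 0.075 fully pressed. Pressing moves it towards the holder's -y and pushes the roll before it; the spring takes 3 N at rest to 8 N at full press, plus about 3 N of roll friction, and returns it when released.
- ejector_pad (a point): Middle of the outer (+y) face of the red push pad, 50 mm wide, 56 mm tall (leaning 30 degrees like the bed), 10 mm thick, on the ejector's rod at the holder's +y end; it moves with the ejector. Press it towards the holder's -y, for instance with the side of the shut fingers. At rest it is 182 mm along y from the holder's origin and 71 mm above the bench.
- stand: Dispenser stand, fixed: white plate 130 x 110 x 12 mm with an aluminium spindle standing upright at its centre and a steel tear bar up to 28 mm high along its -x edge. Origin: on the bench under the spindle.
- seat (a point): Foot of the spindle, on top of a black rubber disc 60 mm in diameter, 16 mm above the bench: where the underside of the mounted roll rests. The spindle is 20 mm in diameter and rises 102 mm from here, the last 12 mm tapering to 8 mm.
- jar: Bystander: jar with white label and black cap, 64 mm in diameter, 85 mm tall. Origin under its centre.
- wash_bottle: Bystander: white plastic bottle with red cap, 56 mm in diameter, 150 mm tall. Origin under its centre.
- slide_box: Bystander: green slide box with black band, 95 x 60 x 30 mm. Origin under its centre.
- objective: Bystander: brass objective lens standing on its wide end, 32 mm in diameter, 52 mm tall. Origin under its centre.
- driver: Bystander: screwdriver 160 mm long, lying. Origin under its middle.
- dish: Bystander: closed white dish, 88 mm in diameter, 16 mm tall. Origin under its centre.

How it is judged:
By the outcome, as a careful person would: the job done as asked, in the order asked, and still so for the second after the job is handed in, with the robot touching nothing.
It also fails if it takes over 67 s, if anything falls off the work surface, if the arm or the gripper's body presses on something with over 40 N, if the wrist force passes 120 N, or if a joint passes its speed limit or range.

## Working session

There is one attempt and no reset: what is moved stays moved. The work goes in short steps, Python scripts to look and compute and a shell command to move; the robot and the scene stay as the last step left them, time stands still between calls to the robot, and variables do not carry over. Pictures are saved under pics/ and viewed, about 8 in all and at most 12, crops included, and the job is handed in when it is done.

```bash
ls; mkdir -p pics; cat > h.py <<'E'
import numpy as np, cv2
from plant import env, eyes, finder
from scipy.spatial.transform import Rotation as Ro
def cloud(d,m):
    "world point per pixel"
    v,u=np.indices(d.shape)
    c=np.stack([(u-m['cx'])/m['fx']*d,(v-m['cy'])/m['fy']*d,d],-1)
    return (c-np.array(m['t']))@np.array(m['R'])
def seg(n,cam,P,d):
    r=finder.cut_out(n,cam)
    if not r: return None,0,None
    k=r[0]['pixels']&(d>0)
    return P[k],r[0]['p'],r[0]['xy']
E
python3 - <<'E'
from h import *
o=env.get_obs();print(o['time'],o['eef_pos'],o['tool_rot'],env.tips_ahead)
for c in('top','side'):
    m=eyes.camera_model(c);im,d=eyes.camera(c);P=cloud(d,m)
    cv2.imwrite(f'pics/{c}0.png',im);np.savez(f'{c}0.npz',P=P,im=im,d=d)
    for n in['roll','holder','ejector_pad','stand','jar','wash_bottle','slide_box','objective','driver','dish']:
        Q,p,xy=seg(n,c,P,d)
        if Q is not None and len(Q):print(c,n,round(p,2),xy,len(Q),np.median(Q,0).round(3),Q.min(0).round(3),Q.max(0).round(3))
E
```

```text
pics
0.0 [ 0.20018652 -0.51161042  0.21578915] [-1.79900569e+02 -1.43984871e-02  2.13587994e+01] 0.019
top roll 0.86 [245.9, 217.9] 813 [0.504 0.101 0.105] [0.458 0.071 0.001] [0.551 0.141 0.138]
top holder 0.73 [258.9, 209.9] 3965 [0.528 0.07  0.05 ] [ 0.444 -0.05  -0.005] [0.615 0.307 0.125]
top stand 0.64 [390.2, 232.4] 2075 [ 0.466 -0.267  0.013] [ 0.399 -0.333 -0.004] [ 0.537 -0.21   0.119]
top jar 0.63 [386.5, 171.9] 664 [ 0.615 -0.251  0.083] [ 0.588 -0.299 -0.003] [ 0.665 -0.226  0.09 ]
top wash_bottle 0.93 [233.0, 140.9] 511 [0.692 0.142 0.103] [0.676 0.12  0.011] [0.722 0.173 0.155]
top slide_box 0.64 [263.7, 276.0] 832 [0.353 0.058 0.03 ] [0.307 0.027 0.022] [0.401 0.091 0.036]
top objective 0.63 [261.8, 209.8] 3707 [0.529 0.067 0.051] [ 0.444 -0.048  0.001] [0.614 0.285 0.119]
top driver 0.79 [307.0, 122.4] 273 [ 0.765 -0.047  0.024] [ 0.669 -0.064 -0.001] [ 0.804 -0.034  0.031]
top dish 0.86 [316.2, 271.1] 919 [ 0.373 -0.074  0.016] [ 0.33  -0.118 -0.004] [ 0.419 -0.031  0.022]
side roll 0.79 [277.0, 213.7] 1041 [0.492 0.119 0.101] [ 0.456 -0.009  0.022] [0.561 0.135 0.134]
side holder 0.73 [261.9, 240.6] 4547 [0.503 0.149 0.048] [ 0.442 -0.084 -0.005] [0.636 0.29  0.133]
side ejector_pad 0.81 [242.3, 266.9] 934 [0.489 0.273 0.063] [ 0.442  0.125 -0.005] [0.559 0.29  0.105]
side jar 0.67 [319.9, 141.5] 726 [ 0.61  -0.237  0.054] [ 0.586 -0.285 -0.   ] [ 0.648 -0.22   0.089]
side wash_bottle 0.73 [193.3, 196.6] 1153 [0.69  0.161 0.078] [ 0.674  0.05  -0.002] [0.802 0.178 0.151]
side slide_box 0.61 [341.5, 255.4] 1335 [0.348 0.071 0.028] [ 0.304  0.002 -0.005] [0.415 0.095 0.034]
side objective 0.73 [290.7, 312.2] 376 [0.333 0.266 0.031] [ 0.322  0.232 -0.004] [0.371 0.276 0.055]
side driver 0.8 [232.8, 166.1] 283 [ 0.753 -0.04   0.018] [ 0.667 -0.063 -0.004] [ 0.807 -0.029  0.028]
side dish 0.65 [362.6, 217.3] 900 [ 0.37  -0.065  0.014] [ 0.329 -0.137 -0.003] [ 0.415 -0.026  0.02 ]
```

View pics/top0.png

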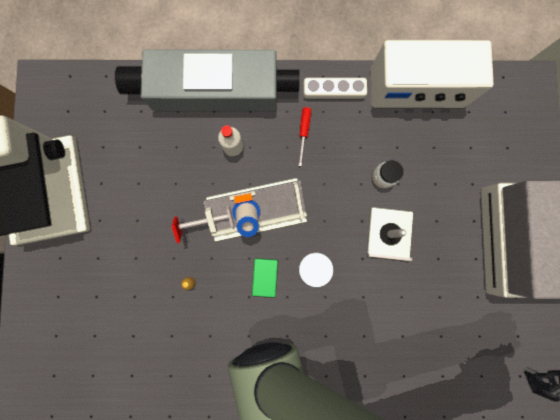

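View pics/side0.png

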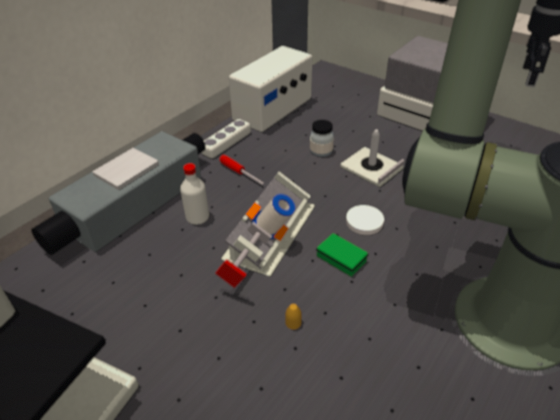

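```bash
cat > fit.py <<'E'
from h import *
from scipy.optimize import least_squares
t=np.load('top0.npz');s=np.load('side0.npz')
def red(a,box):
    h=cv2.cvtColor(a['im'],cv2.COLOR_BGR2HSV);P=a['P']
    k=((h[...,0]<6)|(h[...,0]>174))&(h[...,1]>150)&(h[...,2]>60)&(a['d']>0)
    k&=np.all((P>box[0])&(P<box[1]),-1);return P[k]
for a in(t,s):
    R=red(a,[[.38,.2,.02],[.6,.4,.15]]);print('pad',len(R),np.median(R,0),np.percentile(R,5,0),np.percentile(R,95,0))
# bed plane: points on free bed / whole bed
def bedpts(a):
    P=a['P'];k=(a['d']>0)&(P[...,0]>.42)&(P[...,0]<.66)&(P[...,1]>-.1)&(P[...,1]<.25)&(P[...,2]>.015)&(P[...,2]<.085);return P[k]
B=np.vstack([bedpts(t),bedpts(s)])
def res(p,Q):
    y=np.radians(p[0]);n=np.array([-.5*np.cos(y),-.5*np.sin(y),.866]);return Q@n-p[1]
f=least_squares(res,[10,-.2],args=(B,),loss='cauchy',f_scale=.002)
print(f.x,'inl',(abs(f.fun)<.004).mean())
k=abs(res(f.x,B))<.004;I=B[k];y=np.radians(f.x[0]);
ex=np.array([np.cos(y),np.sin(y)]);ey=np.array([-ex[1],ex[0]])
print('x-ext',np.percentile(I[:,:2]@ex,[0,1,3,97,99,100]),'y-ext',np.percentile(I[:,:2]@ey,[0,1,3,97,99,100]))
# z=.045 line: -.5*(X.ex)+.866*.045=p1
X0=(.866*.045-f.x[1])/.5;print('holder X',X0)
for a in(t,s):
    R=red(a,[[.38,.2,.02],[.6,.4,.15]]);print('pad local',np.percentile(R[:,:2]@ex,[5,50,95]),np.percentile(R[:,:2]@ey,[5,50,95]))
# spindle
for n,a in(('t',t),('s',s)):
    P=a['P'];k=(a['d']>0)&(P[...,0]>.4)&(P[...,0]<.55)&(P[...,1]>-.34)&(P[...,1]<-.19)
    for lo,hi in((.03,.06),(.06,.09),(.09,.125)):
        Q=P[k&(P[...,2]>lo)&(P[...,2]<hi)];
        if len(Q):print(n,'spin',lo,len(Q),np.median(Q,0),Q.min(0),Q.max(0))
    Q=P[k&(P[...,2]>.004)&(P[...,2]<.02)];print('plate',len(Q),cv2.minAreaRect(Q[:,:2].astype(np.float32)))
    h=a['im'].max(-1);Q=P[k&(h<60)&(P[...,2]>.01)&(P[...,2]<.03)];print('disc',len(Q),np.median(Q,0),Q.min(0),Q.max(0))
E
python3 fit.py
```

```text
pad 154 [0.47245122 0.27423264 0.08813302] [0.44835994 0.26811874 0.0607517 ] [0.50082042 0.28279486 0.10447332]
pad 451 [0.4711449  0.2821874  0.07503802] [0.44783252 0.27429107 0.04643794] [0.49527998 0.28792258 0.09804274]
[12.67478859 -0.22864617] inl 0.5004571776897287
x-ext [0.49442181 0.50094456 0.50313911 0.5780798  0.57943258 0.58127482] y-ext [-0.16115174 -0.158191   -0.15280019  0.086321    0.08975943  0.09315532]
holder X 0.5352323474436018
pad local [0.49658053 0.52134334 0.55033292] [0.16083958 0.16326011 0.16936491]
pad local [0.49762096 0.52140498 0.54634316] [0.16769555 0.17198735 0.17370252]
t spin 0.03 43 [ 0.46019612 -0.2637978   0.03902701] [ 0.40189514 -0.31455267  0.03002342] [ 0.47594069 -0.21219905  0.05903864]
t spin 0.06 27 [ 0.46471147 -0.26375778  0.07423484] [ 0.45724306 -0.27181102  0.06046584] [ 0.47515592 -0.26198797  0.08932792]
t spin 0.09 68 [ 0.46621486 -0.26759249  0.11025316] [ 0.45883199 -0.28171164  0.09023222] [ 0.47597097 -0.261926    0.11934216]
plate 1863 ((0.47535771131515503, -0.2658219635486603), (0.148757666349411, 0.14838331937789917), 0.8442689776420593)
disc 208 [ 0.46384811 -0.26320425  0.01606702] [ 0.44291785 -0.29332702  0.0115272 ] [ 0.49281542 -0.24479377  0.02220334]
s spin 0.03 71 [ 0.46335165 -0.26337057  0.0449177 ] [ 0.45663798 -0.27508507  0.03005176] [ 0.47693183 -0.25504394  0.05910444]
s spin 0.06 79 [ 0.46384595 -0.26373912  0.07374076] [ 0.45627642 -0.27421313  0.06010618] [ 0.47672614 -0.25648178  0.08996598]
s spin 0.09 77 [ 0.4639055  -0.26464782  0.10342148] [ 0.45666181 -0.28077126  0.09028561] [ 0.47585158 -0.25807613  0.11840618]
plate 1106 ((0.466752827167511, -0.2687116265296936), (0.11745688319206238, 0.13140703737735748), 84.78165435791016)
disc 121 [ 0.45872596 -0.25894963  0.01487335] [ 0.43840433 -0.29110212  0.0112547 ] [ 0.49084574 -0.23887852  0.01937322]
```

```bash
python3 - <<'E'
import cv2,numpy as np
a=cv2.imread('pics/top0.png')[170:285,160:440];b=cv2.imread('pics/side0.png')[120:300,190:410]
a=cv2.resize(a,None,fx=2.8,fy=2.8,interpolation=cv2.INTER_CUBIC);b=cv2.resize(b,(330,270),interpolation=cv2.INTER_CUBIC)
c=np.zeros((600,790,3),np.uint8);c[:a.shape[0],:a.shape[1]]=a;c[325:595,:330]=b;cv2.imwrite('pics/crop1.png',c)
E
```

```text
(no output)
```

View pics/crop1.png

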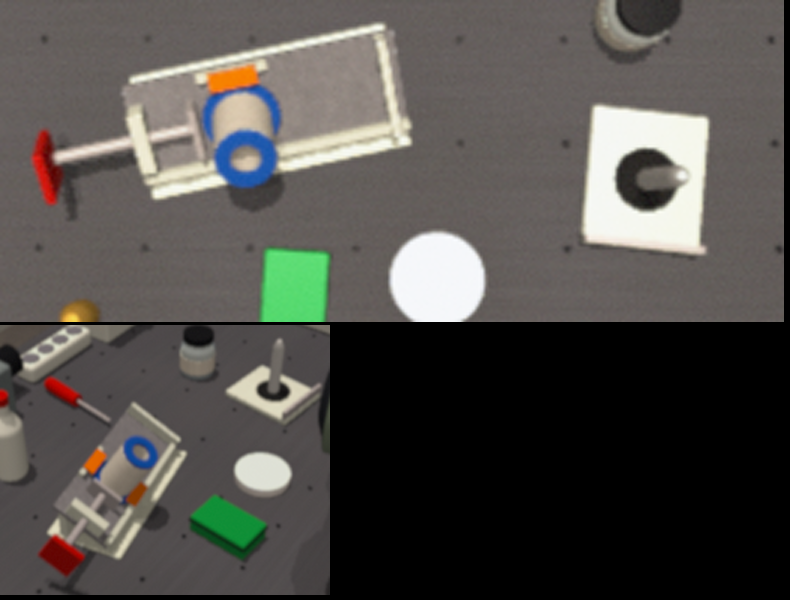

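```bash
cat >> h.py <<'E'
yaw=12.5;HO=np.array([.525,.105,0]);HR=Ro.from_euler('z',yaw,degrees=True)
def rel(pos,R):
    "shift and turn, in tool axes, from the current pose to pos,R"
    o=env.get_obs();R0=Ro.from_euler('xyz',o['tool_rot'],degrees=True)
    print(np.r_[R0.inv().apply(np.array(pos)-o['eef_pos']),(R0.inv()*R).as_rotvec()].round(4))
def H(p): return HO+HR.apply(p)
DN=Ro.from_euler('xyz',[180,0,yaw],degrees=True)
E
python3 -c "
from h import *
print(H([-.015,.24,.2]));rel(H([-.015,.24,.22]),DN)"
```

```text
[0.45841005 0.33606445 0.2       ]
[ 5.493e-01 -6.960e-01 -3.400e-03 -1.000e-04 -0.000e+00  1.546e-01]
```

```bash
python3 -m creep '[[0.04,-0.05,-0.03,0,0,0.15,0],[0.55,-0.696,-0.03,0,0,0.154,0],[0.55,-0.696,-0.03,0,0,0.154,0],[0.55,-0.696,-0.03,0,0,0.154,0],[0.55,-0.696,-0.03,0,0,0.154,0],[0.55,-0.696,-0.03,0,0,0.154,0],[0.55,-0.696,-0.03,0,0,0.154,0],[0.55,-0.696,-0.03,0,0,0.154,0],[0.55,-0.696,-0.03,0,0,0.154,0],[0.55,-0.696,-0.03,0,0,0.154,0],[0.55,-0.696,-0.03,0,0,0.154,0],[0.55,-0.696,-0.03,0,0,0.154,0],[0.55,-0.696,-0.03,0,0,0.154,0],[0.55,-0.696,-0.03,0,0,0.154,0],[0.55,-0.696,-0.03,0,0,0.154,0],[0.55,-0.696,-0.03,0,0,0.154,0],[0.55,-0.696,-0.03,0,0,0.154,0]]'
python3 -c "
from h import *
rel(H([-.015,.24,.071]),DN)"
```

```text
time: 3.22
eef_pos: [0.4852, 0.2485, 0.2465]
tool_rot: [-177.2, 0.2, 17.8]
wrist_force: [-0.2, 0.2, 0.2]
finger_gap: 0.0
[ 0.0017 -0.0829  0.1797 -0.0483  0.0049  0.0921]
```

```bash
python3 -m creep '[[0.002,-0.083,0.01,-0.048,0.005,0.092,0],[0.002,-0.083,0.01,-0.048,0.005,0.092,0],[0.002,-0.083,0.06,-0.048,0.005,0.092,0],[0.002,-0.083,0.12,-0.048,0.005,0.092,0],[0.002,-0.083,0.17,-0.048,0.005,0.092,0],[0.002,-0.083,0.18,-0.048,0.005,0.092,0],[0.002,-0.083,0.18,-0.048,0.005,0.092,0]]'
python3 - <<'E'
from h import *
rel(H([-.015,.24,.071]),DN);rel(H([-.015,.1965,.071]),DN)
im,d=eyes.camera('side');cv2.imwrite('pics/s1.png',cv2.resize(im[150:350,130:400],None,fx=2.5,fy=2.5))
E
```

```text
time: 4.1
eef_pos: [0.4859, 0.2445, 0.0797]
tool_rot: [-177.4, 0.2, 17.4]
wrist_force: [-0.3, -0.2, 0.6]
finger_gap: -0.0
[ 0.0013 -0.0951  0.0131 -0.046   0.0056  0.0859]
[-0.0025 -0.0518  0.0111 -0.046   0.0056  0.0859]
```

View pics/s1.png

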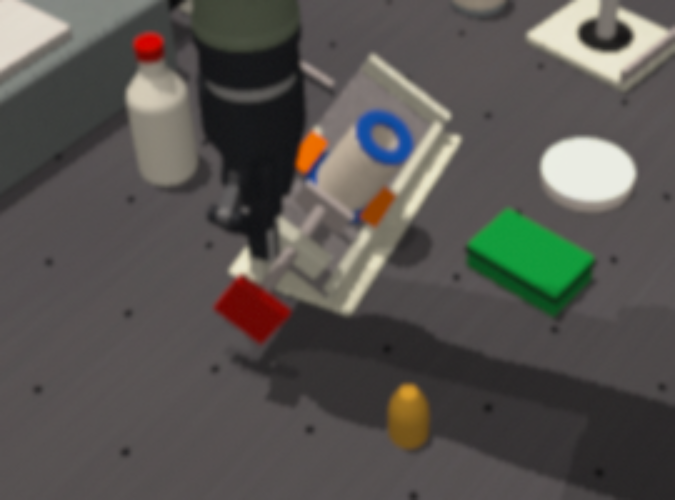

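The shut fingers came down on the inner side of the pad (pad at px 250,310; fingers about 260,250), because the arm stopped short sideways. I'll check the joints and then back up.

```bash
python3 -m creep '[[0,0,-0.06,0,0,0,0],[0,0,-0.12,0,0,0,0],[0,0,-0.16,0,0,0,0],[0,0,-0.16,0,0,0,0]]'
python3 - <<'E'
from h import *
o=env.get_obs();print(o['qpos'].round(1) if hasattr(o['qpos'],'round') else o['qpos']);rel(H([-.015,.24,.20]),DN)
E
```

```text
time: 4.65
eef_pos: [0.4921, 0.2389, 0.246]
tool_rot: [-177.4, -0.5, 17.4]
wrist_force: [0.0, 0.4, 0.0]
finger_gap: 0.0
[ 16.6  16.8  -9.4  63.4   2.6 179.2]
[-0.0034 -0.1006  0.0507 -0.0463 -0.0059  0.0865]
```

```bash
python3 -m creep '[[0,0,0,0,0,-0.18,0],[0,0,0,0,0,-0.36,0],[0,-0.02,0,0,0,-0.54,0],[0,-0.04,0,0,0,-0.72,0],[0,-0.06,0,0,0,-0.9,0],[0,-0.08,0,0,0,-1.08,0],[0,-0.1,0,0,0,-1.26,0],[0,-0.1,0,0,0,-1.44,0],[0,-0.1,0,0,0,-1.62,0],[0,-0.1,0,0,0,-1.8,0],[0,-0.1,0,0,0,-1.98,0],[0,-0.1,0,0,0,-2.16,0],[0,-0.1,0,0,0,-2.34,0],[0,-0.1,0,0,0,-2.52,0],[0,-0.1,0,0,0,-2.7,0],[0,-0.1,0,0,0,-2.88,0],[0,-0.1,0,0,0,-3.05,0]]'
cat >> h.py <<'E'
DN=Ro.from_euler('xyz',[180,0,yaw-180],degrees=True)
E
python3 - <<'E'
from h import *
print(env.get_obs()['qpos']);rel(H([-.015,.24,.20]),DN)
E
```

```text
time: 6.78
eef_pos: [0.459, 0.3332, 0.2449]
tool_rot: [177.4, -0.4, -167.5]
wrist_force: [-0.2, -0.7, -0.6]
finger_gap: -0.0
[27.03638142 19.11891466 -6.25511809 64.32143663  2.61434942 14.51905625]
[-0.0003  0.0009  0.045   0.0455 -0.0063  0.0004]
```

Orientation is fixed. Next I descend outside the pad.

```bash
python3 -m creep '[[0,0.003,0.03,0.045,-0.006,0,0],[0,0.007,0.09,0.045,-0.006,0,0],[0,0.008,0.15,0.045,-0.006,0,0],[0,0.009,0.174,0.045,-0.006,0,0],[0,0.009,0.174,0.045,-0.006,0,0],[0,0.009,0.174,0.045,-0.006,0,0]]'
python3 - <<'E'
from h import *
rel(H([-.015,.24,.071]),DN);rel(H([-.015,.1965,.071]),DN)
im,d=eyes.camera('side');cv2.imwrite('pics/s2.png',cv2.resize(im[150:350,130:400],None,fx=2.,fy=2.))
E
```

```text
time: 7.52
eef_pos: [0.4557, 0.3501, 0.0732]
tool_rot: [179.9, 0.1, -167.8]
wrist_force: [1.0, -0.1, 0.9]
finger_gap: -0.0
[ 0.0003 -0.0143  0.0021  0.0012  0.0018 -0.0053]
[ 0.0001 -0.0578  0.0021  0.0012  0.0018 -0.0053]
```

View pics/s2.png

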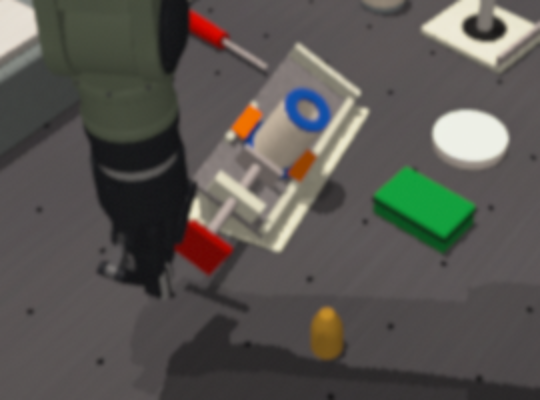

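The fingers (px 160,275) now stand outside the pad (px 205,247). I press gently.

```bash
python3 -m creep '[[0,-0.02,0.002,0,0,0,0],[0,-0.04,0.002,0,0,0,0],[0,-0.05,0.002,0,0,0,0],[0,-0.057,0.002,0,0,0,0],[0,-0.064,0.002,0,0,0,0],[0,-0.071,0.002,0,0,0,0],[0,-0.071,0.002,0,0,0,0]]'; python3 -m creep '[[0,-0.008,0,0,0,0,0],[0,-0.016,0,0,0,0,0],[0,-0.024,0,0,0,0,0],[0,-0.032,0,0,0,0,0],[0,-0.04,0,0,0,0,0],[0,-0.048,0,0,0,0,0],[0,-0.048,0,0,0,0,0]]'
python3 -c "
from h import *
rel(H([-.015,.1215,.071]),DN)"
```

```text
time: 8.45
eef_pos: [0.47, 0.2811, 0.0704]
tool_rot: [179.8, 0.1, -167.8]
wrist_force: [-1.4, 3.5, 1.9]
finger_gap: -0.0001
time: 9.32
eef_pos: [0.48, 0.2349, 0.0704]
tool_rot: [179.8, 0.1, -167.8]
wrist_force: [-1.2, 5.7, 2.8]
finger_gap: 0.0
[-0.0009 -0.015  -0.0007  0.0041  0.0009 -0.0044]
```

```bash
python3 -m creep '[[0,-0.006,0,0,0,0,0],[0,-0.01,0,0,0,0,0],[0,-0.013,0,0,0,0,0],[0,-0.013,0,0,0,0,0]]'; python3 -m creep '[[0,-0.003,0,0,0,0,0],[0,-0.005,0,0,0,0,0],[0,-0.005,0,0,0,0,0]]'
python3 - <<'E'
from h import *
rel(H([-.015,.1215,.071]),DN)
im,d=eyes.camera('side');cv2.imwrite('pics/s3.png',cv2.resize(im[150:350,130:400],None,fx=2.,fy=2.))
E
```

```text
time: 9.82
eef_pos: [0.4826, 0.223, 0.0704]
tool_rot: [179.7, 0.1, -167.7]
wrist_force: [-2.3, 7.4, 3.4]
finger_gap: 0.0003
time: 10.2
eef_pos: [0.4831, 0.2208, 0.0705]
tool_rot: [179.3, 0.1, -167.6]
wrist_force: [-4.1, 15.7, 2.4]
finger_gap: 0.0004
[-0.0009 -0.0006 -0.0005  0.0115  0.0012 -0.0021]
```

View pics/s3.png

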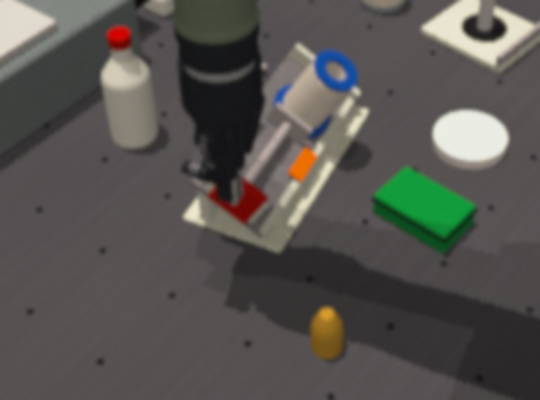

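The roll is clear of the rails, and the jump to 16 N shows the ejector has reached its stop. I back off so it springs out, then lift.

```bash
python3 -m creep '[[0,0.015,0,0,0,0,0],[0,0.03,0,0,0,0,0],[0,0.045,0,0,0,0,0],[0,0.06,0,0,0,0,0],[0,0.075,0,0,0,0,0],[0,0.095,0,0,0,0,0],[0,0.12,0,0,0,0,0],[0,0.12,-0.06,0,0,0,0],[0,0.12,-0.12,0,0,0,0.0854],[0,0.12,-0.17,0,0,0,0.0854],[0,0.12,-0.17,0,0,0,0.0854],[0,0.12,-0.17,0,0,0,0.0854]]'
cat > look.py <<'E'
from h import *
import sys
m=eyes.camera_model('side');im,d=eyes.camera('side');P=cloud(d,m);tag=sys.argv[1]
m2=eyes.camera_model('top');i2,d2=eyes.camera('top');P2=cloud(d2,m2)
np.savez(tag+'.npz',im=im,P=P,d=d,im2=i2,P2=P2,d2=d2)
c=np.hstack([cv2.resize(im[150:350,160:400],(480,400)),cv2.resize(i2[150:280,160:260],(308,400))]);cv2.imwrite(f'pics/{tag}.png',c)
for cam,Q,dd in(('side',P,d),('top',P2,d2)):
    k,p,xy=seg('roll',cam,Q,dd)
    if k is not None:
        L=HR.inv().apply(k-HO);n=np.array([-.5,0,.866]);print(cam,p,len(L),'local med',np.median(L,0).round(4))
        h=(L-[0,0,.045])@n; e=(L-[0,0,.045])@np.array([.866,0,.5])
        for lo,hi in((.012,.05),(.05,.08),(.08,.096)):
            q=(h>lo)&(h<hi);
            if q.sum()>8:print(lo,q.sum(),'y',np.percentile(L[q,1],[3,50,97]).round(4),'slope',np.percentile(e[q],[3,50,97]).round(4),'h',np.percentile(h[q],97).round(4))
E
python3 look.py s4
python3 -c "
from h import *
T=DN*Ro.from_euler('y',-30,degrees=True);n=np.array([-.5,0,.866])
g=H(np.array([0,-.072,.045])+.06*n);print(g, T.as_matrix()[:,2]);rel(H(np.array([0,-.072,.045])+.2*n),T)"
```

```text
time: 11.75
eef_pos: [0.4581, 0.3328, 0.2394]
tool_rot: [-180.0, -0.0, -167.8]
wrist_force: [0.3, -0.2, -0.8]
finger_gap: 0.0724
side 0.91 1073 local med [-0.0287 -0.0489  0.0925]
0.012 263 y [-0.0612 -0.0458 -0.0406] slope [-0.026  -0.0006  0.0226] h 0.0486
0.05 273 y [-0.0827 -0.0478 -0.0411] slope [-0.025  -0.0017  0.0217] h 0.0794
0.08 304 y [-0.0892 -0.0623 -0.0423] slope [-0.0246 -0.0014  0.0219] h 0.0902
top 0.62 791 local med [-0.021  -0.0699  0.1052]
0.012 139 y [-0.0936 -0.0698 -0.0449] slope [-0.0155  0.0198  0.0251] h 0.0485
0.05 163 y [-0.0926 -0.0699 -0.046 ] slope [-0.0156  0.0164  0.0245] h 0.0787
0.08 311 y [-0.0935 -0.0696 -0.0471] slope [-0.0241  0.0011  0.0236] h 0.0925
[0.51129477 0.0282135  0.09696   ] [ 0.488148    0.10821981 -0.8660254 ]
[ 0.0818 -0.309   0.0206 -0.0018 -0.5261 -0.0052]
```

View pics/s4.png

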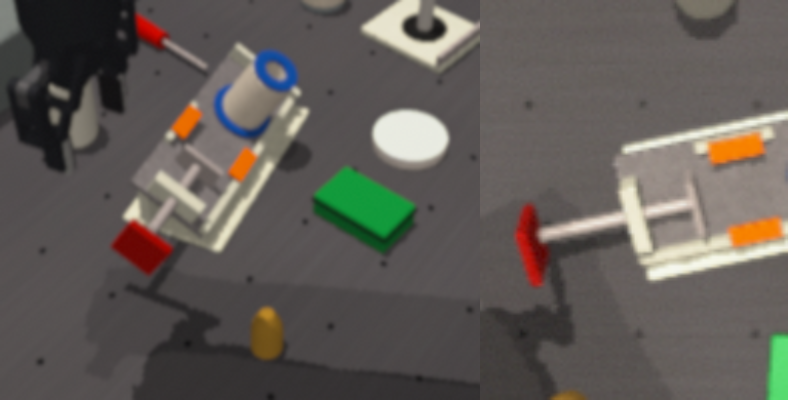

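```bash
python3 -m creep '[[0.02,-0.05,0,0,0,0,0.0854],[0.03,-0.1,0,0,-0.1,0,0.0854],[0.05,-0.15,0,0,-0.25,0,0.0854],[0.07,-0.2,0.01,0,-0.4,0,0.0854],[0.08,-0.25,0.02,0,-0.526,0,0.0854],[0.082,-0.307,0.02,-0.002,-0.526,-0.005,0.0854],[0.082,-0.307,0.02,-0.002,-0.526,-0.005,0.0854],[0.082,-0.307,0.02,-0.002,-0.526,-0.005,0.0854],[0.082,-0.307,0.02,-0.002,-0.526,-0.005,0.0854],[0.082,-0.307,0.02,-0.002,-0.526,-0.005,0.0854],[0.082,-0.307,0.02,-0.002,-0.526,-0.005,0.0854]]'
cat >> h.py <<'E'
T=DN*Ro.from_euler('y',-30,degrees=True);n=np.array([-.5,0,.866])
def G(h): return H(np.array([0,-.0695,.045])+h*n)
E
python3 - <<'E'
from h import *
rel(G(.2),T);rel(G(.06),T);print(env.get_obs()['qpos'])
im,d=eyes.camera('wrist');cv2.imwrite('pics/w1.png',im)
E
```

```text
time: 13.32
eef_pos: [0.4432, 0.0168, 0.2198]
tool_rot: [179.9, 30.2, -167.4]
wrist_force: [-0.4, 0.2, -0.8]
finger_gap: 0.0853
[ 0.0017 -0.0011  0.0009  0.0026  0.0027  0.0017]
[ 0.0021 -0.0015  0.1409  0.0026  0.0027  0.0017]
[-18.51142874 -14.09455923 -53.79052497  23.90805499  15.1324204
 -27.58316003]
```

View pics/w1.png

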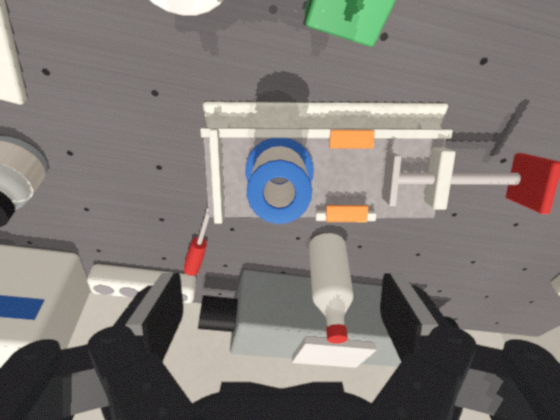

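Wrist view: the roll cap (column ~280) is midway between the jaws. I descend along its axis and grip.

```bash
python3 -m creep '[[0.002,-0.0015,0.03,0.003,0.003,0.002,0.0854],[0.002,-0.0015,0.06,0.003,0.003,0.002,0.0854],[0.002,-0.0015,0.09,0.003,0.003,0.002,0.0854],[0.002,-0.0015,0.115,0.003,0.003,0.002,0.0854],[0.002,-0.0015,0.13,0.003,0.003,0.002,0.0854],[0.002,-0.0015,0.141,0.003,0.003,0.002,0.0854],[0.002,-0.0015,0.141,0.003,0.003,0.002,0.0854],[0.002,-0.0015,0.141,0.003,0.003,0.002,0.0854]]'
python3 look.py s5; python3 -c "
from h import *
rel(G(.06),T);rel(G(.06),T);print(env.get_obs()['qpos'])"
```

```text
time: 14.38
eef_pos: [0.5111, 0.0293, 0.0973]
tool_rot: [-180.0, 30.0, -167.7]
wrist_force: [-0.5, -0.4, -0.6]
finger_gap: 0.0853
side 0.65 757 local med [-0.0207 -0.0481  0.0749]
0.012 263 y [-0.062  -0.0463 -0.0414] slope [-0.0256 -0.0003  0.0232] h 0.0489
0.05 151 y [-0.0617 -0.0481 -0.0416] slope [-0.0258 -0.002   0.0235] h 0.0783
0.08 120 y [-0.0804 -0.0606 -0.0455] slope [-0.0263 -0.0157  0.0224] h 0.0905
top 0.88 742 local med [-0.0179 -0.069   0.1018]
0.012 145 y [-0.0934 -0.0688 -0.0448] slope [-0.0158  0.0195  0.0243] h 0.0495
0.05 162 y [-0.0929 -0.0703 -0.046 ] slope [-0.0158  0.0165  0.0243] h 0.0796
0.08 256 y [-0.0935 -0.069  -0.0461] slope [-0.0158  0.0068  0.0236] h 0.0923
[ 0.0004  0.0017  0.0005 -0.0024  0.0009 -0.0027]
[ 0.0004  0.0017  0.0005 -0.0024  0.0009 -0.0027]
[-12.70952213   7.44133294 -58.44996639  -3.57343549  12.18834076
 -22.00686201]
```

```bash
python3 -m creep '[[0,0.001,0,0,0,0,0.06],[0,0.001,0,0,0,0,0.045],[0,0.001,0,0,0,0,0.045],[0,0.001,0,0,0,0,0.045],[0,0.001,0,0,0,0,0.045],[0,0.001,0,0,0,0,0.045],[0,0.001,0,0,0,0,0.045]]' 45 && python3 -m creep '[[0,0,-0.01,0,0,0,0.045],[0,0,-0.03,0,0,0,0.045],[0,0,-0.05,0,0,0,0.045],[0,0,-0.07,0,0,0,0.045],[0,0,-0.09,0,0,0,0.045],[0,0,-0.11,0,0,0,0.045],[0,0,-0.11,0,0,0,0.045]]'
```

```text
time: 15.45
eef_pos: [0.5107, 0.03, 0.0976]
tool_rot: [-179.9, 30.0, -167.7]
wrist_force: [-9.3, -1.7, 13.0]
finger_gap: 0.0527
time: 16.32
eef_pos: [0.4569, 0.0182, 0.1932]
tool_rot: [-179.9, 30.1, -167.7]
wrist_force: [0.7, -0.5, -2.8]
finger_gap: 0.0525
```

```bash
python3 -c "
from h import *
rel([.467,-.267,.25],DN)"
```

```text
[ 0.0157 -0.2809 -0.0743 -0.0023  0.5249 -0.0036]
```

```bash
python3 -m creep '[[0,0,-0.03,0,0,0,0.045],[0,-0.02,-0.06,0,0.1,0,0.045],[0.01,-0.06,-0.074,0,0.22,0,0.045],[0.016,-0.1,-0.074,-0.002,0.34,0,0.045],[0.016,-0.14,-0.074,-0.002,0.45,0,0.045],[0.016,-0.18,-0.074,-0.002,0.525,-0.003,0.045],[0.016,-0.22,-0.074,-0.002,0.525,-0.003,0.045],[0.016,-0.25,-0.074,-0.002,0.525,-0.003,0.045],[0.016,-0.27,-0.074,-0.002,0.525,-0.003,0.045],[0.016,-0.281,-0.074,-0.002,0.525,-0.003,0.045],[0.016,-0.281,-0.074,-0.002,0.525,-0.003,0.045],[0.016,-0.281,-0.074,-0.002,0.525,-0.003,0.045]]'
cat > mount.py <<'E'
from h import *
import sys
o=env.get_obs();print(o['time'],o['eef_pos'],o['tool_rot'],o['finger_gap']);tc=o['eef_pos'];pics=[]
for cam in('side','top','wrist'):
    m=eyes.camera_model(cam);im,d=eyes.camera(cam);P=cloud(d,m);np.savez(f'{sys.argv[1]}_{cam}.npz',im=im,P=P,d=d)
    pr=lambda X:(lambda c:(m['fx']*c[0]/c[2]+m['cx'],m['fy']*c[1]/c[2]+m['cy']))(np.array(m['R'])@X+m['t'])
    k,p,xy=seg('roll',cam,P,d)
    if k is not None and len(k):
        print(cam,p,len(k),np.percentile(k-tc,[2,50,98],0).round(4).tolist())
    u,v=map(int,pr(np.array([.467,-.267,.16])));
    c=im[max(0,v-75):v+75,max(0,u-65):u+65] if cam!='wrist' else im
    pics.append(cv2.resize(c,(int(c.shape[1]*300/c.shape[0]),300),interpolation=cv2.INTER_CUBIC))
    # spindle pixels: measured in-plane position at heights
    k=(d>0)&(abs(P[...,0]-.467)<.03)&(abs(P[...,1]+.267)<.03)
    for lo,hi in((.03,.06),(.06,.09),(.09,.106)):
        Q=P[k&(P[...,2]>lo)&(P[...,2]<hi)]
        if len(Q)>10:print(cam,'spindle',lo,len(Q),np.percentile(Q,[3,50,97],0)[:,:2].round(4).tolist())
cv2.imwrite(f'pics/{sys.argv[1]}.png',np.hstack(pics)[:,:800] if sum(p.shape[1] for p in pics)<=800 else cv2.resize(np.hstack(pics),None,fx=.8,fy=.8))
E
python3 mount.py m1
```

```text
time: 17.82
eef_pos: [0.4671, -0.2659, 0.2484]
tool_rot: [179.9, -0.1, -167.5]
wrist_force: [-0.1, 0.2, -2.8]
finger_gap: 0.052
17.825 [ 0.46710803 -0.26593345  0.24842289] [ 1.79912989e+02 -8.89916255e-02 -1.67451702e+02] 0.052033889962679526
side 0.74 937 [[-0.0329, -0.0183, -0.0593], [-0.0142, 0.021, -0.02], [0.0243, 0.0351, 0.0284]]
side spindle 0.03 73 [[0.4582, -0.2746], [0.4637, -0.2634], [0.4735, -0.2591]]
side spindle 0.06 76 [[0.4572, -0.2745], [0.4637, -0.2642], [0.4764, -0.2587]]
side spindle 0.09 41 [[0.4576, -0.2755], [0.4634, -0.2636], [0.4725, -0.2593]]
top 0.81 484 [[-0.0351, -0.0146, -0.0573], [-0.0128, 0.0148, -0.0484], [0.0289, 0.032, 0.0312]]
top spindle 0.03 27 [[0.4578, -0.2697], [0.4655, -0.2635], [0.4756, -0.2615]]
top spindle 0.06 20 [[0.4588, -0.2684], [0.4671, -0.2634], [0.4749, -0.262]]
wrist 0.64 17303 [[-0.0347, -0.0314, -0.0564], [-0.0138, -0.0025, 0.0263], [0.0189, 0.0258, 0.0299]]
wrist spindle 0.03 14 [[0.4558, -0.2784], [0.4563, -0.2752], [0.4579, -0.2719]]
```

View pics/m1.png

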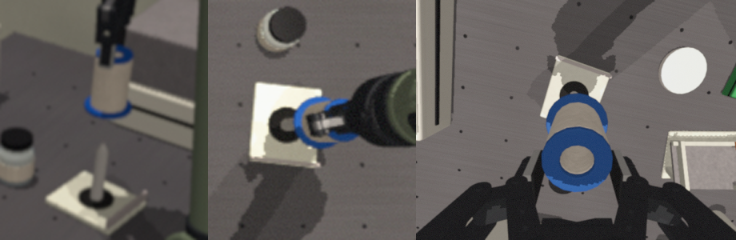

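```bash
cat > rfit.py <<'E'
from h import *
import sys
from scipy.optimize import least_squares
o=env.get_obs();tc=np.array(o['eef_pos'])
def cyl(r,z,R,z0,z1):
    a=r-R;b=abs(z-(z0+z1)/2)-(z1-z0)/2
    return np.where((a>0)&(b>0),np.hypot(a,b),np.maximum(a,b))
def loc(p,Q):
    L=Ro.from_rotvec([p[3],p[4],0]).inv().apply(Q-p[:3]);return np.hypot(L[:,0],L[:,1]),L[:,2]
def res(p,Q):
    r,z=loc(p,Q);return np.minimum(cyl(r,z,.036,0,.006),cyl(r,z,.027,.006,.09))
for cam in('side','top','wrist'):
    a=np.load(f'{sys.argv[1]}_{cam}.npz');P=a['P'];im=a['im'].astype(int);ok=(a['d']>0)&(im.max(-1)>75)
    p=np.r_[tc-[0,0,.06],0,0]
    D=P-tc
    Q=P[ok&(np.hypot(D[...,0],D[...,1])<.045)&(D[...,2]>-.066)&(D[...,2]<.034)]
    for _ in range(3):
        r,z=loc(p,Q);k=(r>.018)
        f=least_squares(res,p,args=(Q[k],),loss='cauchy',f_scale=.0015);p=f.x
    print(cam,'roll base-tcp',(p[:3]-tc).round(4),'tilt deg',np.degrees(p[3:]).round(2),'n',k.sum(),'mad',np.median(abs(res(p,Q[k]))).round(4))
    s=np.array([.467,-.267])
    for _ in range(3):
        rr=np.hypot(P[...,0]-s[0],P[...,1]-s[1])
        S=P[(a['d']>0)&(rr<.02)&(P[...,2]>.026)&(P[...,2]<.104)]
        if len(S)<15: break
        f=least_squares(lambda q:np.hypot(S[:,0]-q[0],S[:,1]-q[1])-.01,s,loss='cauchy',f_scale=.001);s=f.x
    print('  spindle',len(S),s.round(4),'tcp shift so base over spindle',(s-p[:2]).round(4))
E
python3 rfit.py m1
```

```text
side roll base-tcp [-0.0022  0.0011 -0.0623] tilt deg [0.05 0.19] n 906 mad 0.001
  spindle 198 [ 0.4681 -0.2714] tcp shift so base over spindle [ 0.0029 -0.006 ]
top roll base-tcp [-0.0025 -0.0002 -0.0608] tilt deg [0.3 0. ] n 536 mad 0.0006
  spindle 50 [ 0.4673 -0.2723] tcp shift so base over spindle [ 0.0024 -0.0056]
wrist roll base-tcp [-0.0036 -0.0006 -0.0613] tilt deg [-0.11  0.05] n 12411 mad 0.0003
  spindle 17 [ 0.4658 -0.2725] tcp shift so base over spindle [ 0.0021 -0.0053]
```

All three cameras agree that the roll is upright and needs to shift by about (+2.4, -5.6) mm. I apply that and come to just above the spindle tip.

```bash
python3 -m creep '[[-0.001,-0.006,0,0,0,0,0.045],[-0.001,-0.006,0.03,0,0,0,0.045],[-0.001,-0.006,0.055,0,0,0,0.045],[-0.001,-0.006,0.06,0,0,0,0.045],[-0.001,-0.006,0.06,0,0,0,0.045],[-0.001,-0.006,0.06,0,0,0,0.045]]'
python3 mount.py m2 >/dev/null; python3 rfit.py m2; python3 -c "
from h import *
rel([.4691,-.2712,.077],DN)"
```

```text
time: 18.88
eef_pos: [0.4702, -0.2731, 0.1896]
tool_rot: [-180.0, -0.0, -167.5]
wrist_force: [0.0, -0.0, -2.3]
finger_gap: 0.0521
side roll base-tcp [-0.0012  0.0002 -0.0615] tilt deg [ 0.09 -0.01] n 832 mad 0.001
  spindle 199 [ 0.4676 -0.2709] tcp shift so base over spindle [-0.0008  0.0015]
top roll base-tcp [-0.0018 -0.0012 -0.06  ] tilt deg [ 0.13 -0.09] n 449 mad 0.0006
  spindle 12 [ 0.467 -0.267] tcp shift so base over spindle [-0.0008  0.0068]
wrist roll base-tcp [-0.0034 -0.0011 -0.061 ] tilt deg [-0.11  0.06] n 12378 mad 0.0003
  spindle 0 [ 0.467 -0.267] tcp shift so base over spindle [0.0008 0.0067]
[ 1.000e-04  1.500e-03  1.118e-01  3.000e-04 -1.100e-03  1.000e-04]
```

```bash
python3 -m creep '[[0.0005,0.0017,0,0,0,0,0.045],[0.0005,0.0017,0,0,0,0,0.045],[0.0005,0.0017,0.008,0,0,0,0.045],[0.0005,0.0017,0.016,0,0,0,0.045],[0.0005,0.0017,0.024,0,0,0,0.045],[0.0005,0.0017,0.03,0,0,0,0.045],[0.0005,0.0017,0.03,0,0,0,0.045]]'; python3 mount.py m3 >/dev/null; python3 rfit.py m3|head -2
```

```text
time: 20.05
eef_pos: [0.4682, -0.2707, 0.1577]
tool_rot: [179.9, -0.1, -167.5]
wrist_force: [-0.2, 0.4, -1.9]
finger_gap: 0.0521
side roll base-tcp [-0.0025  0.0012 -0.0631] tilt deg [0.2  0.12] n 799 mad 0.001
  spindle 128 [ 0.468  -0.2706] tcp shift so base over spindle [ 0.0017 -0.0006]
```

View pics/m3.png

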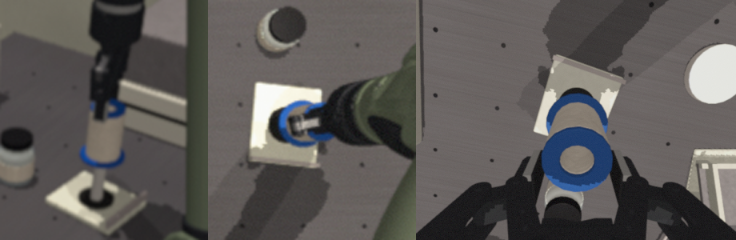

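The spindle is in the bore with clean forces. I lower on.

```bash
python3 -m creep '[[-0.0007,0,0.01,0,0,0,0.045],[-0.0007,0,0.02,0,0,0,0.045],[-0.0007,0,0.03,0,0,0,0.045],[-0.0007,0,0.04,0,0,0,0.045],[-0.0007,0,0.05,0,0,0,0.045],[-0.0007,0,0.06,0,0,0,0.045],[-0.0007,0,0.068,0,0,0,0.045],[-0.0007,0,0.068,0,0,0,0.045],[-0.0007,0,0.068,0,0,0,0.045]]'; python3 mount.py m4 >/dev/null; python3 rfit.py m4
```

```text
time: 21.48
eef_pos: [0.4693, -0.2709, 0.0906]
tool_rot: [180.0, -0.1, -167.5]
wrist_force: [0.1, 0.2, -2.7]
finger_gap: 0.052
side roll base-tcp [-0.0014  0.0003 -0.0616] tilt deg [-0.22 -0.22] n 720 mad 0.001
  spindle 8 [ 0.467 -0.267] tcp shift so base over spindle [-0.0009  0.0035]
top roll base-tcp [-0.0022 -0.0011 -0.0604] tilt deg [0.08 0.13] n 332 mad 0.0007
  spindle 0 [ 0.467 -0.267] tcp shift so base over spindle [-0.0001  0.0049]
wrist roll base-tcp [-0.0035 -0.001  -0.0612] tilt deg [-0.08  0.08] n 12552 mad 0.0003
  spindle 349 [ 0.4689 -0.2703] tcp shift so base over spindle [0.0031 0.0015]
```

```bash
python3 -m creep '[[0,0,0.005,0,0,0,0.045],[0,0,0.01,0,0,0,0.045],[0,0,0.0125,0,0,0,0.045],[0,0,0.0125,0,0,0,0.045]]'; python3 -m creep '[[0,0,0.0015,0,0,0,0.045],[0,0,0.0015,0,0,0,0.045]]'
```

```text
time: 22.28
eef_pos: [0.4688, -0.2706, 0.0775]
tool_rot: [179.9, -0.1, -167.5]
wrist_force: [0.1, -0.3, -2.4]
finger_gap: 0.052
time: 22.52
eef_pos: [0.4692, -0.2709, 0.0768]
tool_rot: [180.0, -0.1, -167.5]
wrist_force: [-0.8, 0.7, 2.2]
finger_gap: 0.0518
```

```bash
python3 -m creep '[[0,0,0.001,0,0,0,0.045],[0,0,0.001,0,0,0,0.045]]'; python3 -m creep '[[0,0,0,0,0,0,0.06],[0,0,0,0,0,0,0.075],[0,0,0,0,0,0,0.0854],[0,0,0,0,0,0,0.0854],[0,0,0,0,0,0,0.0854],[0,0,0,0,0,0,0.0854]]'; python3 -m creep '[[0,0,-0.02,0,0,0,0.0854],[0,0,-0.05,0,0,0,0.0854],[0,0,-0.09,0,0,0,0.0854],[0,0,-0.14,0,0,0,0.0854],[0,0,-0.18,0,0,0,0.0854],[0.1,0.02,-0.18,0,0,0,0.0854],[0.1,0.02,-0.18,0,0,0,0.0854],[0.1,0.02,-0.18,0,0,0,0.0854]]'
python3 - <<'E'
from h import *
im,d=eyes.camera('side');m=eyes.camera_model('side');P=cloud(d,m);i2,d2=eyes.camera('top')
for c,Pp,dd in(('side',P,d),('top',cloud(d2,eyes.camera_model('top')),d2)):
    k,p,xy=seg('roll',c,Pp,dd)
    if k is not None:print(c,p,xy,np.percentile(k,[2,50,98],0).round(4).tolist())
    for nme in('jar','dish','slide_box','driver','wash_bottle','objective'):
        Q,p,xy=seg(nme,c,Pp,dd)
        if Q is not None and len(Q):print(c,nme,round(p,2),np.median(Q,0).round(3))
cv2.imwrite('pics/end.png',np.hstack([cv2.resize(im[90:300,190:430],(480,420)),cv2.resize(i2[140:280,340:440],(300,420))]))
E
```

```text
time: 22.78
eef_pos: [0.4693, -0.271, 0.0768]
tool_rot: [-180.0, -0.1, -167.5]
wrist_force: [-3.7, 2.5, 10.6]
finger_gap: 0.0522
time: 23.52
eef_pos: [0.4691, -0.2707, 0.0753]
tool_rot: [179.9, -0.1, -167.5]
wrist_force: [0.0, -0.0, 0.6]
finger_gap: 0.0851
time: 24.52
eef_pos: [0.3655, -0.2726, 0.2559]
tool_rot: [179.9, -0.1, -167.6]
wrist_force: [1.1, 0.3, 0.4]
finger_gap: 0.0852
side 0.73 [374.2, 149.8] [[0.4366, -0.2957, 0.0104], [0.4585, -0.2506, 0.0634], [0.5022, -0.2369, 0.1063]]
side jar 0.64 [ 0.609 -0.238  0.054]
side dish 0.76 [ 0.371 -0.065  0.014]
side slide_box 0.79 [0.349 0.072 0.028]
side driver 0.67 [ 0.749 -0.039  0.018]
side wash_bottle 0.8 [0.691 0.16  0.077]
side objective 0.76 [0.333 0.267 0.032]
top 0.63 [389.2, 237.3] [[0.4352, -0.3065, 0.012], [0.466, -0.2581, 0.0887], [0.4976, -0.239, 0.1094]]
top jar 0.74 [ 0.614 -0.251  0.084]
top dish 0.98 [ 0.373 -0.074  0.016]
top slide_box 0.55 [0.355 0.058 0.03 ]
top driver 0.64 [ 0.755 -0.044  0.021]
top wash_bottle 0.65 [0.353 0.058 0.03 ]
top objective 0.6 [0.492 0.257 0.063]
```

View pics/end.png

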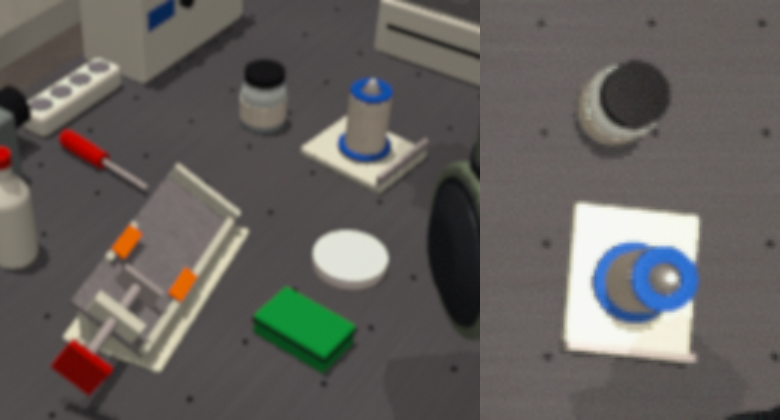

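The roll stands upright on the spindle (side view px 368,120). Its tip shows in the bore, the top is at z of about 0.106 m (0.016 + 0.090), and the ejector is back out.

```bash
python3 -c "
from plant import finish_job
print(finish_job())"
```

```text
the job is handed in; nothing more can be done
None
```

The roll is on the stand's spindle, flange down and released, and the job is handed in at about 25 s on the robot's clock.

- **Ejector:** I pressed it until it met its end stop (force rose to about 16 N), which pushed the roll clear of the rails. The ejector then sprang back to rest.
- **Mounting:** I gripped the roll along its leaning axis and turned it upright. I then lowered it in the grip with clean forces until it met the seat (about 10 N just before release), and opened the jaws.

**Last checks:** The camera fits showed the roll within 0.3 degrees of upright. After release its top was about 0.106 m above the bench, which matches fully seated, and the spindle tip showed in the bore. The gripper was clear of everything, and the ejector was at rest.

**Problems and disagreements:**
- **Blocked descent:** On the first approach the last joint reached its limit, so the shut fingers came down on the inner side of the pad, near the rod. No contact force showed there. I lifted, turned the wrist half a turn and repeated the approach correctly.
- **Bystanders:** In the side camera all six stayed within a few mm of where they started. In the final top picture the network placed the wash bottle on the slide box and the objective on the holder. It had also placed the objective on the holder before anything moved, and the side camera showed both unmoved, so I took these as false reports.

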